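# Close up a loaded vacuum manifold

### The job

Stand the spare glass vial upright in the empty pocket of the rack inside the vacuum chamber, then take the white cover by its black handle and work it over the chamber's two locating pins until it drops on. Press the cover all the way down so that the rubber gasket is fully squeezed, and finish while still holding it pressed down like that, so the pump can draw. Leave the three loaded vials standing in their pockets and do not disturb the other things on the bench.

Things in the scene. Friction and masses are not known exactly. Their poses are not given: they have to be found in the camera images.
- station: Fixed vacuum station, left or right of the middle: clear open chamber, inside 116 x 182 mm (x, y), flange 144 x 228 mm with its top 72 mm up; grey pump with gauge on its +x side (to x = 177 mm, 80 mm high). Origin on the bench under the chamber's middle, y along its long side. Blue rack inside, top 26 mm up, pockets at x = 0, y = -72, -36, 36, 72 mm; only the one at +36 is empty.
- pocket (a point): Centre of the floor of the empty pocket, 12 mm above the bench (pocket 28 mm wide, 14 mm deep, with a small chamfer).
- pocket_a (a point): Centre of the floor of the loaded pocket at y = -72 mm of the station.
- pocket_b (a point): Centre of the floor of the loaded pocket at y = -36 mm of the station.
- pocket_c (a point): Centre of the floor of the loaded pocket at y = +72 mm of the station.
- rim (a point): Middle of the chamber's flange, at the height of its metal top, 72 mm above the bench. The gasket's free top lies 6 mm above it. The cover's origin comes straight above this point when it is on its pins, its outline flush with the flange.
- pin_left (a point): Tip of the brass locating pin on the flange at y = +103 mm of the station. Pins are 8 mm thick, stand 16 mm above the flange (10 mm above the free gasket) and taper to 3 mm over their top 4 mm.
- pin_right (a point): Tip of the same pin at y = -103 mm of the station.
- gasket (a joint): How far the black rubber gasket on the flange is squeezed down: 0 free, 0.004 m fully squeezed (hard stop). It is springy, 4 N per mm: the cover's weight alone squeezes it 1 to 1.6 mm; fully down needs a further 10 to 12 N of push from the robot, more if the cover rubs on its pins; pressing harder against the stop does no harm.
- cover: White cover lying loose, right way up, 0.4-0.65 kg: plate 144 x 228 x 10 mm (x, y, z), origin at the centre of its underside, y along its long side. At y = +103 and -103 mm, hidden under round bosses, blind holes 11 mm wide, 16 mm deep, take the pins; it fits either way round. On top four taps, 32 mm above the underside, at y = -72, -36, 36, 72 mm, and the handle.
- handle (a point): Centre of the cover's black handle bar, 41 mm above the cover's underside: 20 mm thick (x), 44 mm long (y), 18 mm high, on two posts; its top is 50 mm above the underside. Take it across x: along x both sides are free for the fingers.
- vial: The spare open glass vial with a white label band, standing on the bench between the cover and the station: 24 mm wide, 55 mm high with a 20 mm wide neck over its top 7 mm, 22 g. Origin at the centre of its foot, z up.
- vial_a: A loaded vial, like the spare one, standing in pocket a. Leave it.
- vial_b: A loaded vial standing in pocket b. Leave it.
- vial_c: A loaded vial standing in pocket c. Leave it.
- jar: Clear jar with a blue cap, 52 mm wide, about 62 mm high, standing in line with the spare vial, before or behind it. Origin at its foot. Leave it.
- amber_bottle: Brown bottle, 66 mm wide, 150 mm high, at the left side of the bench. Leave it.
- flask: Conical glass flask, 84 mm wide, 119 mm high, at the right side of the bench. Leave it.
- beaker: Glass beaker, 68 mm wide, 85 mm high, at the left side of the bench. Leave it.
Mind the look-alikes: they are no part of the job. Leave any purple look-alike of the vial alone.

How it is judged (in metres and radians):
On the way:
1. the spare vial stands in the empty pocket, let go (horizontal distance between vial and pocket below 0.004 m and z of vial in the frame of pocket below 0.003 m and angle between vial's own z axis and vertical below 0.12 rad and contact force between the fingers and vial below 0.1 N), for 0.2 s.
At the end, for the whole second after the job is handed in: All four vials upright in their pockets (foot within 4 mm sideways, 3 mm of the floor, 0.12 rad); cover on both pins (centre within 3 mm, 0.04 rad in turn and tilt, under 5 mm above the flange), kept pressed and still by the robot, gasket squeezed over 2.8 mm (horizontal distance between vial and pocket below 0.004 m and z of vial in the frame of pocket below 0.003 m and angle between each of vial, vial_a, vial_b, vial_c's own z axis and vertical below 0.12 rad and horizontal distance between vial_a and pocket_a below 0.004 m and z of vial_a in the frame of pocket_a below 0.003 m and horizontal distance between vial_b and pocket_b below 0.004 m and z of vial_b in the frame of pocket_b below 0.003 m and horizontal distance between vial_c and pocket_c below 0.004 m and z of vial_c in the frame of pocket_c below 0.003 m and horizontal distance between cover and rim below 0.003 m and angle between the y axis of cover and the y axis of station, either way round below 0.04 rad and angle between cover's own z axis and vertical below 0.04 rad and z of cover in the frame of rim below 0.005 m and value of joint gasket above 0.0028 m and linear speed of cover below 0.02 m/s and contact force between any of the fingers, the arm and cover above 2 N); the arm keeps its last pose, push and grip.
It fails at once if a loaded vial is tipped or taken out of its pocket (angle between any of vial_a, vial_b, vial_c's own z axis and vertical above 0.35 rad or distance of any of vial_a, vial_b, vial_c from where it was at the start of the episode above 0.015 m).
It fails at once if the jar, bottle, flask or beaker is shoved or knocked over (distance of any of jar, amber_bottle, flask, beaker from where it was at the start of the episode above 0.03 m or angle between any of jar, amber_bottle, flask, beaker's own z axis and vertical above 0.4 rad).
It also fails if it takes over 51 s, if anything falls off the work surface, if the arm or the gripper's body presses on something with over 40 N, if the wrist force passes 120 N, or if a joint passes its speed limit or range.

### The arm

A 6-joint arm with a two-finger parallel gripper is mounted at the origin on the work surface. World frame = base frame: x ahead of the robot, y to its left, z up, the work surface at z = 0. Lengths are in mm, angles in rad, forces in N, time in s.
With the tool pointing down it reaches from about 350 to 975 mm from the base axis. Payload 7.1 kg.
Tool frame: the origin (TCP) lies on the centre line of the jaws, within the pads' length; the fingertips stand 17 mm ahead of it and the grasp point (between the pads) lies 2 mm behind it; z points along the fingers, y is the direction in which the jaws open and shut (so a half turn about z gives the same grasp; the last joint's range is limited). The gripper opens to 88 mm and grips with 3 to 60 N. Pads are 20 mm wide; open, the fingers measure 115 mm over their backs; the gripper's body (75 mm by 178 mm) begins 61 mm behind the grasp point.
Start: joints at [-1.274, 0.423, 1.63, -0, 1.089, -0.019], TCP at [194.128, -594.07, 239.675] pointing down, gripper open.
Joint ranges: [-3, 3], [-0.9, 2.11], [0.09, 2.58], [-1.31, 4.45], [0.11, 2.69], [-2.54, 2.54]. Speed limits (rad/s): [2.39, 2.39, 3.01, 3.14, 3.14, 3.14].

### API

Orientations are given as a rotation vector (axis times angle).
In Python, from workcell import ctrl, imaging, workorder gives the robot as it stands. The module is installed in compiled form; this text tells all that it offers.
- The arm moves only by the shell command python3 -m crank 'ROWS' [OPENING]. ROWS is JSON, a list of rows, each an object with "travel": the shift along the tool's x, y, z as a fraction of full scale, a list of three; "turn": the turn about the tool's z as a fraction of full scale. In form: [{"travel": [dx, dy, dz], "turn": turn}, ...]. A call has 1 to 20 rows; each row shifts and turns the pose as measured when the row begins, along the tool's axes as they then stand; what a row does not reach is not made up. Full scale, the value 1, is 5 cm for a shift and 0.1 rad for a turn. A row lasts 1/10 s, in which the tool goes at most 50 mm and 8.59 degrees, less where a joint would pass 70% of its speed; a pose out of reach is approached as far as the arm can. A call with a number of a shift or a turn outside -1 to 1 is refused whole. A call with a gripper value outside its range is refused whole. OPENING is the gripper command: -1 is shut, 1 is fully open, values between are in proportion, set as the call begins (- or left out, the last holds). The fingers move at their own pace and stop on an object; the grip force is fixed at half the most. Time passes only in rows, so rows that do not move let the fingers close. It gives the time, the measured TCP pose, the force and the opening at its end, in the units of the state.
- ctrl.get_obs(): the state, without advancing time (a new reading comes with each control period).
- imaging.get_image(name): name is "side" or "top" or "wrist"; returns the picture (384x512x3 uint8, blue, green, red); there is no depth.
- imaging.camera_info(name): a dict with "camera_matrix" (3x3 intrinsics, pixels), "rvec" (rotation vector, rad) and "tvec" (3), from world to camera coordinates, as OpenCV has them. Camera axes: x right, y down, z forward; pixel columns grow to the right and rows downward; lengths in mm; the calibration is good to about 2 mm. The wrist camera is an equidistant fisheye: a pixel r from the principal point sees the ray r / f radians off the axis. A picture is of the moment at which its call begins: read the wrist's pose just before it. camera_info takes no time and is no camera call; for the wrist camera it gives the pose at the moment of the call.
- workorder.close_job(): hands the job in, once; it reports no verdict.
The state is a dict: "t": time; "qpos": joint angles; "qvel": joint speeds; "joint_torque": joint torques, N m; "ee_pos": TCP position; "orientation": TCP orientation; "ft_force": force on the tool from outside, world axes, zero at the start; "moment": the same for the moment, N m; "width": finger opening in mm.
Only numpy, scipy, OpenCV 4.12 (cv2) and the standard library are available. Lean on these libraries where they do the work, as an engineer would, in place of code of your own. Each camera call takes 0.05 s, during which the arm holds its last target.

## Working session

There is one attempt and no reset: what is moved stays moved. The work goes in short steps, Python scripts to look and compute and a shell command to move; the robot and the scene stay as the last step left them, time stands still between calls to the robot, and variables do not carry over. Pictures are saved under pics/ and viewed, and the job is handed in when it is done.

```bash
mkdir -p pics; python3 - <<'E'
from workcell import ctrl, imaging
import cv2
o=ctrl.get_obs();print(o)
for n in("top","side","wrist"):
    print(n,imaging.camera_info(n))
    cv2.imwrite(f"pics/{n}0.png",imaging.get_image(n))
E
```

```text
{'t': 0.0, 'qpos': array([-1.27398764e+00,  4.23869315e-01,  1.63070383e+00, -3.86012657e-05,
        1.08856004e+00, -1.90138621e-02]), 'qvel': array([-0.00014776, -0.00068639, -0.00155142, -0.00038527, -0.00071807,
        0.00117639]), 'joint_torque': array([-1.85790873e-05, -5.44628799e+01, -2.73670632e+01,  6.43976592e-02,
        2.27783946e-02, -1.08557856e-04]), 'ee_pos': array([ 193.97505546, -593.57708428,  238.87845179]), 'orientation': array([-3.10099816e+00, -4.93822329e-01,  3.88026243e-04]), 'ft_force': array([-0.44862081, -0.46864255,  0.75893322]), 'moment': array([-0.02451936, -0.02751894,  0.00043852]), 'width': 87.56527055106679}
top {'camera_matrix': array([[352.92320326,   0.        , 252.90588914],
       [  0.        , 352.92320326, 192.37951206],
       [  0.        ,   0.        ,   1.        ]]), 'rvec': array([ 2.18425924, -2.1874554 ,  0.10275512]), 'tvec': array([  -2.20841689,  568.74265575, 1141.36888554])}
side {'camera_matrix': array([[378.41235679,   0.        , 254.75447298],
       [  0.        , 378.41235679, 191.80880739],
       [  0.        ,   0.        ,   1.        ]]), 'rvec': array([ 0.43198963, -2.66991954,  1.29237709]), 'tvec': array([ 518.24148079,  166.99901131, 1061.93594339])}
wrist {'camera_matrix': array([[297.31863964,   0.        , 253.89775948],
       [  0.        , 297.31863964, 185.96543125],
       [  0.        ,   0.        ,   1.        ]]), 'rvec': array([-2.34082777,  1.69922213,  0.25430764]), 'tvec': array([-622.47614415,  -34.86261821,  390.72071317])}
```

View pics/top0.png

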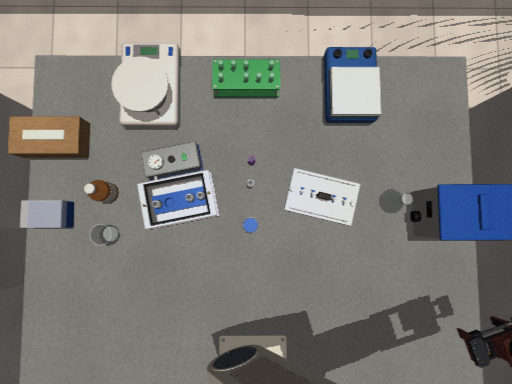

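View pics/side0.png

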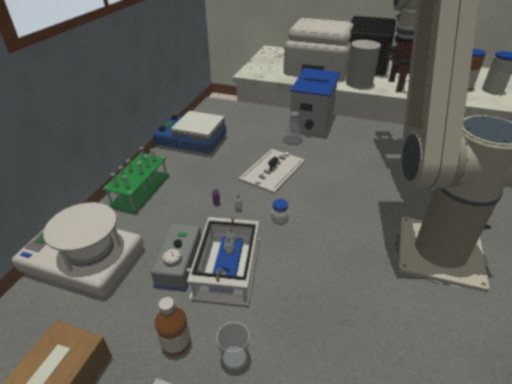

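View pics/wrist0.png

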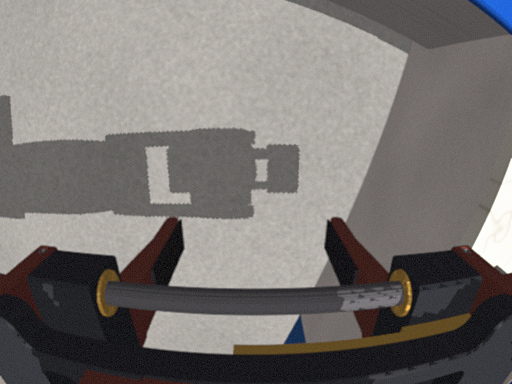

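The top view shows the station at about (178,198), the spare vial at (251,183) with the purple decoy at (251,160), the jar at (250,225) and the cover at (323,196). I'll enlarge these next.

```bash
python3 - <<'E'
import cv2
im=cv2.imread("pics/top0.png")
cv2.imwrite("pics/c1.png",cv2.resize(im[135:235,130:230],None,fx=6,fy=6,interpolation=cv2.INTER_CUBIC))
cv2.imwrite("pics/c2.png",cv2.resize(im[145:245,235:368],None,fx=6,fy=6,interpolation=cv2.INTER_CUBIC))
E
```

```text
(no output)
```

View pics/c1.png

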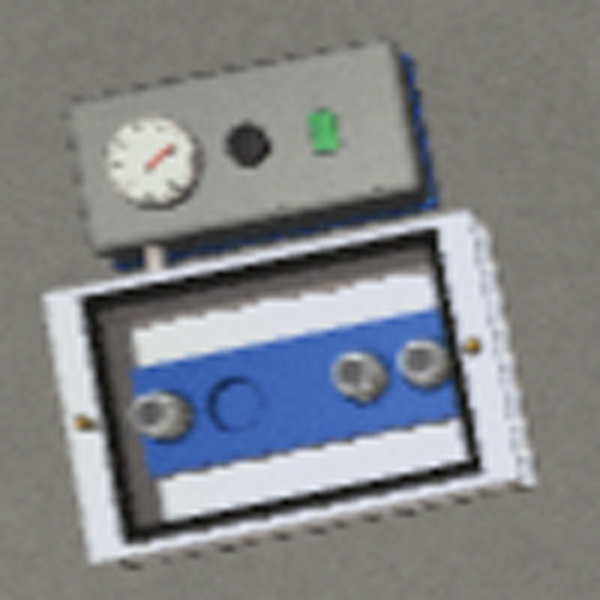

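View pics/c2.png

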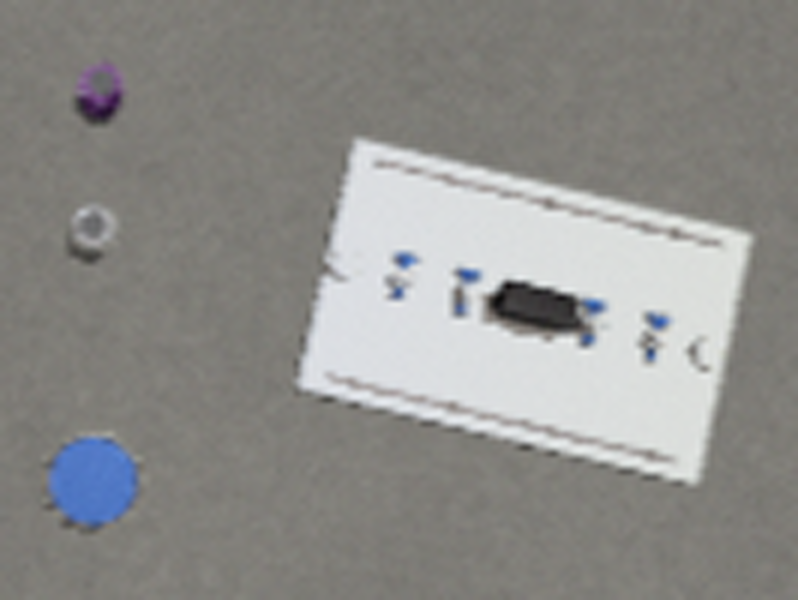

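```bash
cat > h.py <<'E'
import numpy as np, cv2
from workcell import ctrl, imaging
from scipy.spatial.transform import Rotation as R
def ray(info,uv,fish=False):
    K=info["camera_matrix"];Rm=R.from_rotvec(info["rvec"]).as_matrix();t=np.array(info["tvec"])
    d=np.array([(uv[0]-K[0,2])/K[0,0],(uv[1]-K[1,2])/K[1,1]])
    if fish:
        r=np.hypot(*d); v=np.array([*(d/r*np.sin(r)),np.cos(r)]) if r>1e-9 else np.array([0,0,1.])
    else: v=np.array([*d,1.])
    return -Rm.T@t, Rm.T@v
def at(info,uv,z,fish=False):
    c,v=ray(info,uv,fish); return c+v*(z-c[2])/v[2]
def proj(info,p,fish=False):
    K=info["camera_matrix"];q=R.from_rotvec(info["rvec"]).apply(p)+np.array(info["tvec"])
    if fish:
        r=np.hypot(q[0],q[1]);th=np.arctan2(r,q[2]);q=np.array([q[0]/r*th,q[1]/r*th,1])
    return K[0,0]*q[0]/q[2]+K[0,2],K[1,1]*q[1]/q[2]+K[1,2]
E
python3 - <<'E'
from h import *
I=imaging.camera_info("top")
c1=lambda u,v:((u+.5)/6-.5+130,(v+.5)/6-.5+135)
c2=lambda u,v:((u+.5)/6-.5+235,(v+.5)/6-.5+145)
f=lambda c,u,v,z:at(I,c(u,v),z)
pl,pr=f(c1,84,423,87),f(c1,472,345,87)
print("pins",pl,pr,(pl+pr)/2,np.linalg.norm(pl-pr),np.arctan2(*( (pl-pr)[[1,0]]))-np.pi/2)
co=[f(c1,*p,72) for p in((45,297),(474,210),(532,482),(95,563))]
print("flange",np.mean(co,0),[np.linalg.norm(co[i]-co[i-1]) for i in range(4)])
print("pocket rim",f(c1,238,404,26))
print("vial",f(c2,93,226,55),"jar",f(c2,93,481,62),"purple",f(c2,100,87,55))
co=[f(c2,*p,10) for p in((355,138),(752,235),(698,485),(298,388))]
print("cover",np.mean(co,0),[np.linalg.norm(co[i]-co[i-1]) for i in range(4)])
d=co[0]-co[1]+co[3]-co[2];print("ang",np.arctan2(d[1],d[0])-np.pi/2)
print("handle",f(c2,538,305,50))
print(R.from_rotvec(ctrl.get_obs()["orientation"]).as_matrix().round(3))
E
```

```text
pins [524.38077294 336.45224553  87.        ] [564.59127266 136.8135852   87.        ] [544.4860228  236.63291537  87.        ] 203.6479290050541 0.19875710858903917
flange [543.70418878 235.24647627  72.        ] [np.float64(142.25281867142246), np.float64(229.46243807392798), np.float64(147.02076168005973), np.float64(230.73272211526918)]
pocket rim [537.43368769 271.02390138  26.        ]
vial [598.84039549   6.37854875  55.        ] jar [462.77903251   6.59032176  62.        ] purple [674.18133515   2.50616386  55.        ]
cover [ 556.14178703 -234.82750181   10.        ] [np.float64(143.8192449532767), np.float64(228.47735804532303), np.float64(143.22114241284052), np.float64(227.82832292178455)]
ang -0.24078342365642635
handle [ 556.4913184  -233.09253879   50.        ]
[[ 0.951  0.311 -0.   ]
 [ 0.311 -0.951  0.001]
 [ 0.    -0.001 -1.   ]]
```

```bash
cat > plan.py <<'E'
import sys
from h import *
def tool():
    o=ctrl.get_obs();M=R.from_rotvec(o["orientation"]).as_matrix()
    return np.array(o["ee_pos"]),np.arctan2(M[1,1],M[0,1]),o,M
if __name__=="__main__":
    x,y,z,phi,n=map(float,sys.argv[1:6]);n=int(n)
    p,f,o,M=tool();print(o["t"],p.round(1),round(f,3),"tilt",M[:2,2].round(4),"w",round(o["width"],1),o["ft_force"].round(1))
    d=np.array([x,y,z])-p;df=phi-f;print("d",d.round(1),round(df,3))
    for i in range(n):
        a=f+df*i/n
        t=np.array([-np.sin(a)*d[0]+np.cos(a)*d[1],np.cos(a)*d[0]+np.sin(a)*d[1],-d[2]])/n/50
        print(t.round(3).tolist(),round(-df/n/.1,3))
E
python3 plan.py 598 6 200 0.199 16
```

```text
0.15 [ 194.  -593.7  239.1] -1.255 tilt [-0.0003  0.0011] w 87.8 [ 0.1 -0.3  0.2]
d [404.  599.7 -39.1] 1.454
[0.713, -0.556, 0.049] -0.909
[0.76, -0.489, 0.049] -0.909
[0.802, -0.418, 0.049] -0.909
[0.836, -0.343, 0.049] -0.909
[0.864, -0.266, 0.049] -0.909
[0.884, -0.186, 0.049] -0.909
[0.898, -0.105, 0.049] -0.909
[0.904, -0.024, 0.049] -0.909
[0.902, 0.059, 0.049] -0.909
[0.893, 0.14, 0.049] -0.909
[0.877, 0.221, 0.049] -0.909
[0.853, 0.299, 0.049] -0.909
[0.822, 0.375, 0.049] -0.909
[0.785, 0.448, 0.049] -0.909
[0.741, 0.518, 0.049] -0.909
[0.691, 0.583, 0.049] -0.909
```

```bash
python3 -m crank '[{"travel":[0.71,-0.56,0],"turn":-0.9},{"travel":[0.76,-0.49,0],"turn":-0.9},{"travel":[0.8,-0.42,0],"turn":-0.9},{"travel":[0.84,-0.34,0],"turn":-0.9},{"travel":[0.86,-0.27,0],"turn":-0.9},{"travel":[0.88,-0.19,0.05],"turn":-0.9},{"travel":[0.9,-0.1,0.05],"turn":-0.9},{"travel":[0.9,-0.02,0.05],"turn":-0.9},{"travel":[0.9,0.06,0.05],"turn":-0.9},{"travel":[0.89,0.14,0.05],"turn":-0.9},{"travel":[0.88,0.22,0.05],"turn":-0.9},{"travel":[0.85,0.3,0.05],"turn":-0.9},{"travel":[0.82,0.38,0.05],"turn":-0.9},{"travel":[0.78,0.45,0.05],"turn":-0.9},{"travel":[0.74,0.52,0.05],"turn":-0.9},{"travel":[0.69,0.58,0.05],"turn":-0.9}]' 0.14
python3 plan.py 598 6 200 0.199 8
```

```text
t: 1.75
ee_pos: [598.3, 31.5, 208.8]
orientation: [1.946, 2.466, -0.001]
ft_force: [0.7, -0.7, -0.5]
width: 50.2
1.75 [598.3  31.5 208.8] 0.234 tilt [-0.0003 -0.0008] w 50.2 [ 0.7 -0.7 -0.5]
d [ -0.3 -25.5  -8.8] -0.035
[-0.062, -0.015, 0.022] 0.044
[-0.062, -0.015, 0.022] 0.044
[-0.062, -0.015, 0.022] 0.044
[-0.062, -0.015, 0.022] 0.044
[-0.062, -0.014, 0.022] 0.044
[-0.062, -0.014, 0.022] 0.044
[-0.062, -0.014, 0.022] 0.044
[-0.062, -0.014, 0.022] 0.044
```

```bash
python3 -m crank '[{"travel":[-0.25,-0.06,0.1],"turn":0.17},{"travel":[-0.25,-0.06,0.08],"turn":0.17},{"travel":[0,0,0],"turn":0}]'
python3 plan.py 598 6 200 0.199 1
python3 - <<'E'
from h import *
I=imaging.camera_info("wrist");im=imaging.get_image("wrist");cv2.imwrite("pics/w1.png",im)
np.save("w1.npy",I,allow_pickle=True)
c,_=ray(I,(256,192),True);print("cam",c)
print("vial foot",proj(I,np.array([598.8,6.4,0]),True),"top",proj(I,np.array([598.8,6.4,55]),True))
E
```

```text
t: 2.05
ee_pos: [599.7, 9.7, 198.0]
orientation: [-1.98, -2.439, 0.001]
ft_force: [0.6, 0.0, 0.4]
width: 50.0
2.05 [599.7   9.7 198. ] 0.207 tilt [-0.0007 -0.0002] w 50.0 [0.6 0.  0.4]
d [-1.7 -3.7  2. ] -0.008
[-0.065, -0.049, -0.039] 0.08
cam [582.70466309  89.40831797 342.16157711]
vial foot (np.float64(253.291892618542), np.float64(170.36270346268117)) top (np.float64(253.10363450168393), np.float64(183.47061369608457))
```

View pics/w1.png

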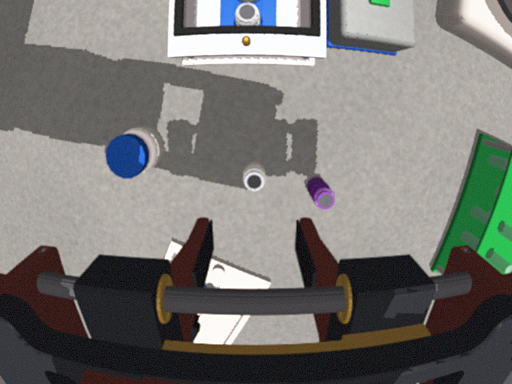

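```bash
python3 - <<'E'
from h import *
im=cv2.imread("pics/w1.png")
cv2.imwrite("pics/w1c.png",cv2.resize(im[150:210,220:345],None,fx=6,fy=6,interpolation=cv2.INTER_CUBIC))
E
```

```text
(no output)
```

View pics/w1c.png

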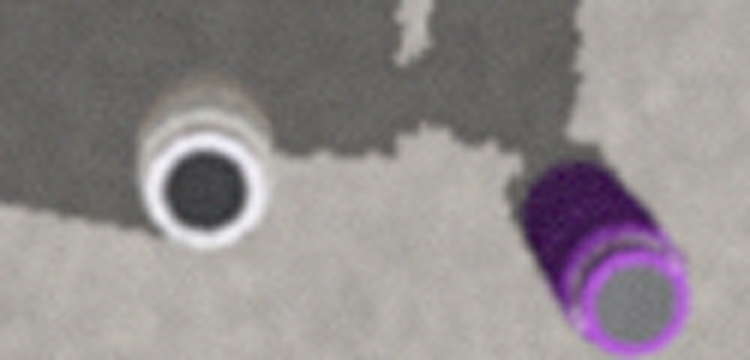

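```bash
python3 - <<'E'
from h import *
I=np.load("w1.npy",allow_pickle=True).item()
print(at(I,(254.3,181.4),55,True), at(I,(246.5,40.5),88,True))
E
python3 plan.py 600 7.5 60 0.199 5
```

```text
[599.53446545   8.76969835  55.        ] [566.02342875 137.10996963  88.        ]
2.1 [599.6   9.8 198.3] 0.207 tilt [-0.0006  0.0001] w 49.9 [0.1 0.1 0.3]
d [   0.4   -2.3 -138.3] -0.008
[-0.009, -0.0, 0.553] 0.016
[-0.009, -0.0, 0.553] 0.016
[-0.009, -0.0, 0.553] 0.016
[-0.009, -0.0, 0.553] 0.016
[-0.009, -0.0, 0.553] 0.016
```

```bash
python3 -m crank '[{"travel":[-0.01,0,0.6],"turn":0.02},{"travel":[-0.01,0,0.7],"turn":0.02},{"travel":[-0.01,0,0.7],"turn":0.02},{"travel":[0,0,0.5],"turn":0.02},{"travel":[0,0,0.3],"turn":0},{"travel":[0,0,0.1],"turn":0},{"travel":[0,0,0],"turn":0}]'
python3 plan.py 599.4 8.2 36 0.199 1
```

```text
t: 2.8
ee_pos: [599.7, -0.6, 53.0]
orientation: [2.007, 2.412, 0.005]
ft_force: [0.7, -0.6, -0.2]
width: 50.2
2.8 [599.7  -0.6  53. ] 0.182 tilt [0.0051 0.0002] w 50.2 [ 0.7 -0.6 -0.2]
d [ -0.3   8.8 -17. ] 0.017
[0.174, 0.025, 0.34] -0.166
```

```bash
python3 -m crank '[{"travel":[0.17,0.02,0.1],"turn":-0.17},{"travel":[0,0,0],"turn":0},{"travel":[0,0,0],"turn":0}]'
python3 plan.py 599.4 8.2 36 0.199 1
```

```text
t: 3.1
ee_pos: [601.1, 8.4, 50.7]
orientation: [1.983, 2.427, 0.01]
ft_force: [-0.2, 0.7, 0.7]
width: 50.0
3.1 [601.1   8.4  50.7] 0.2 tilt [0.0099 0.0002] w 50.0 [-0.2  0.7  0.7]
d [ -1.7  -0.2 -14.7] -0.001
[0.003, -0.034, 0.294] 0.013
```

```bash
python3 -m crank '[{"travel":[0,-0.02,0.15],"turn":0},{"travel":[0,-0.01,0.14],"turn":0},{"travel":[0,0,0],"turn":0}]'
python3 plan.py 599.4 8.2 36 0.199 1
```

```text
t: 3.4
ee_pos: [600.7, 8.6, 36.6]
orientation: [1.981, 2.426, 0.013]
ft_force: [-0.0, -0.1, -0.0]
width: 49.9
3.4 [600.7   8.6  36.6] 0.201 tilt [0.0128 0.0002] w 49.9 [-0.  -0.1 -0. ]
d [-1.3 -0.4 -0.6] -0.002
[-0.002, -0.027, 0.012] 0.021
```

```bash
python3 -m crank '[{"travel":[0,0,0],"turn":0},{"travel":[0,0,0],"turn":0},{"travel":[0,0,0],"turn":0},{"travel":[0,0,0],"turn":0}]' -1
python3 plan.py 599.4 8.2 36 0.199 1
```

```text
t: 3.8
ee_pos: [600.5, 8.4, 36.2]
orientation: [1.982, 2.426, 0.012]
ft_force: [0.1, -0.5, 1.6]
width: 23.6
3.8 [600.5   8.4  36.2] 0.201 tilt [0.0118 0.0002] w 23.6 [ 0.1 -0.5  1.6]
d [-1.1 -0.2 -0.2] -0.002
[-0.0, -0.022, 0.005] 0.019
```

```bash
python3 -m crank '[{"travel":[0,0,-0.2],"turn":0},{"travel":[0,0,-0.6],"turn":0},{"travel":[0,0,-0.9],"turn":0},{"travel":[0,0,-0.8],"turn":0},{"travel":[0.2,-0.02,-0.4],"turn":0},{"travel":[0.5,-0.1,-0.1],"turn":0},{"travel":[0.7,-0.1,0],"turn":0},{"travel":[0.7,-0.1,0],"turn":0},{"travel":[0.5,-0.1,0],"turn":0},{"travel":[0.2,0,0],"turn":0},{"travel":[0,0,0],"turn":0},{"travel":[0,0,0],"turn":0}]'
python3 plan.py 560 170 200 0.199 1
python3 - <<'E'
from h import *
I=imaging.camera_info("wrist");im=imaging.get_image("wrist");cv2.imwrite("pics/w2.png",im)
np.save("w2.npy",I,allow_pickle=True)
E
```

```text
t: 5.0
ee_pos: [550.8, 144.5, 201.1]
orientation: [1.98, 2.419, 0.024]
ft_force: [-0.5, -0.4, -0.5]
width: 23.4
5.0 [550.8 144.5 201.1] 0.199 tilt [0.0217 0.0018] w 23.4 [-0.5 -0.4 -0.5]
d [ 9.2 25.5 -1.1] 0.0
[0.463, 0.28, 0.022] -0.003
```

View pics/w2.png

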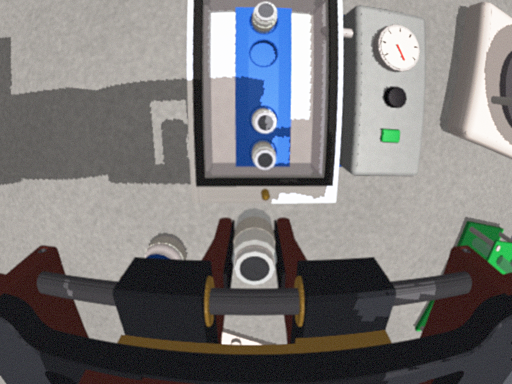

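```bash
python3 - <<'E'
from h import *
im=cv2.imread("pics/w2.png")
cv2.imwrite("pics/w2c.png",cv2.resize(im[0:210,180:350],None,fx=2.85,fy=2.85,interpolation=cv2.INTER_CUBIC))
E
```

```text
(no output)
```

View pics/w2c.png

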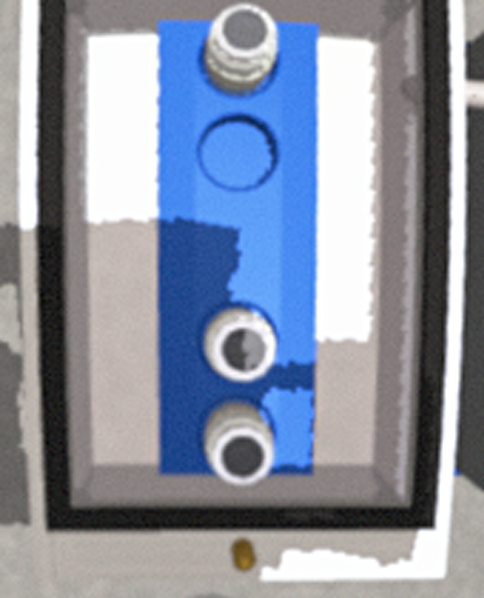

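```bash
python3 - <<'E'
from h import *
I=np.load("w2.npy",allow_pickle=True).item()
P=lambda u,v,z:at(I,((u+.5)/2.85-.5+180,(v+.5)/2.85-.5),z,True)
ph=.199;ey=np.array([-np.sin(ph),np.cos(ph),0])
for n,p,y in(("pocket",P(237,152,26),36),("c",P(246,29,67),72),("b",P(242,347,67),-36),("a",P(243,455,67),-72),("pin",P(244,552,88),-103)):
    print(n,p.round(1),"rim est",(p-y*ey)[:2].round(1))
E
```

```text
pocket [537.5 274.6  26. ] rim est [544.6 239.3]
c [531.2 310.5  67. ] rim est [545.4 239.9]
b [551.1 205.3  67. ] rim est [543.9 240.6]
a [558.8 169.9  67. ] rim est [544.5 240.5]
pin [563.5 143.   88. ] rim est [543.2 244. ]
```

```bash
python3 - <<'E'
from h import *
im=cv2.imread("pics/w2.png")
cv2.imwrite("pics/w2d.png",cv2.resize(im[200:300,200:310],None,fx=6,fy=6,interpolation=cv2.INTER_CUBIC))
cv2.imwrite("pics/top1.png",imaging.get_image("top"))
im=cv2.imread("pics/top1.png")
cv2.imwrite("pics/t1c.png",cv2.resize(im[130:240,130:240],None,fx=5.4,fy=5.4,interpolation=cv2.INTER_CUBIC))
E
```

```text
(no output)
```

View pics/w2d.png

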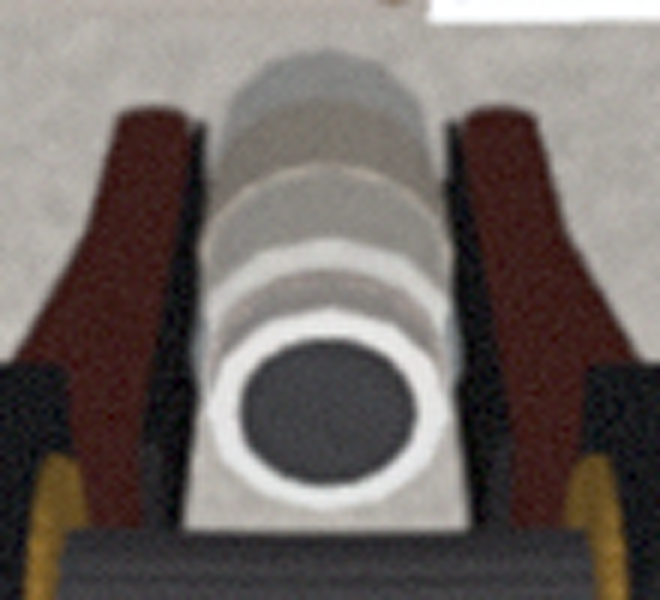

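View pics/t1c.png

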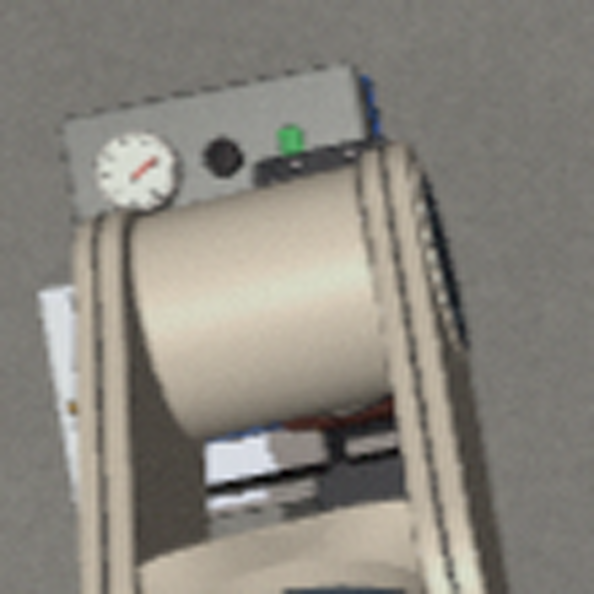

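```bash
python3 - <<'E'
from h import *
from plan import tool
I=np.load("w2.npy",allow_pickle=True).item()
p,f,o,M=tool();p=np.array([550.8,144.5,201.1])
tx=M[:,0]
for uv in((254.2,267.6),):
    c,v=ray(I,uv,True)
    # plane tool z = -18.8
    q=p-18.8*M[:,2]; s=((q-c)@M[:,2])/(v@M[:,2]); P=c+v*s
    print("mouth rel tcp tool xyz",(M.T@(P-p)).round(1))
print("camera in tool",(M.T@(c-p)).round(1), (M.T@R.from_rotvec(I["rvec"]).as_matrix().T).round(3))
print(p,ctrl.get_obs()["ee_pos"])
E
```

```text
mouth rel tcp tool xyz [  1.4  -0.4 -18.8]
camera in tool [  81.6   -0.5 -144.1] [[ 0.    -0.957 -0.29 ]
 [ 1.     0.    -0.001]
 [ 0.001 -0.29   0.957]]
[550.8 144.5 201.1] [551.0010566  144.07383233 200.89783814]
```

```bash
python3 plan.py 538 271 160 0.199 6
```

```text
5.1 [551.  144.1 200.9] 0.197 tilt [0.0215 0.0018] w 23.1 [ 0.7  0.5 -0.3]
d [-13.  126.9 -40.9] 0.002
[0.423, 0.041, 0.136] -0.003
[0.423, 0.041, 0.136] -0.003
[0.423, 0.041, 0.136] -0.003
[0.423, 0.041, 0.136] -0.003
[0.423, 0.041, 0.136] -0.003
[0.423, 0.041, 0.136] -0.003
```

```bash
python3 -m crank '[{"travel":[0.3,0.04,0.1],"turn":0},{"travel":[0.6,0.04,0.15],"turn":0},{"travel":[0.6,0.04,0.15],"turn":0},{"travel":[0.6,0.04,0.15],"turn":0},{"travel":[0.35,0.04,0.15],"turn":0},{"travel":[0.1,0.04,0.1],"turn":0},{"travel":[0,0,0],"turn":0}]'
python3 plan.py 538 271 160 0.199 1
python3 - <<'E'
from h import *
I=imaging.camera_info("wrist");im=imaging.get_image("wrist");cv2.imwrite("pics/w3.png",im)
np.save("w3.npy",I,allow_pickle=True)
cv2.imwrite("pics/w3c.png",cv2.resize(im[60:300,110:390],None,fx=2.5,fy=2.5,interpolation=cv2.INTER_CUBIC))
E
```

```text
t: 5.8
ee_pos: [540.7, 274.8, 156.5]
orientation: [1.993, 2.408, 0.022]
ft_force: [0.3, 0.6, -1.3]
width: 23.3
5.8 [540.7 274.8 156.5] 0.188 tilt [0.0207 0.0011] w 23.3 [ 0.3  0.6 -1.3]
d [-2.7 -3.8  3.5] 0.011
[-0.064, -0.068, -0.069] -0.11
```

View pics/w3c.png

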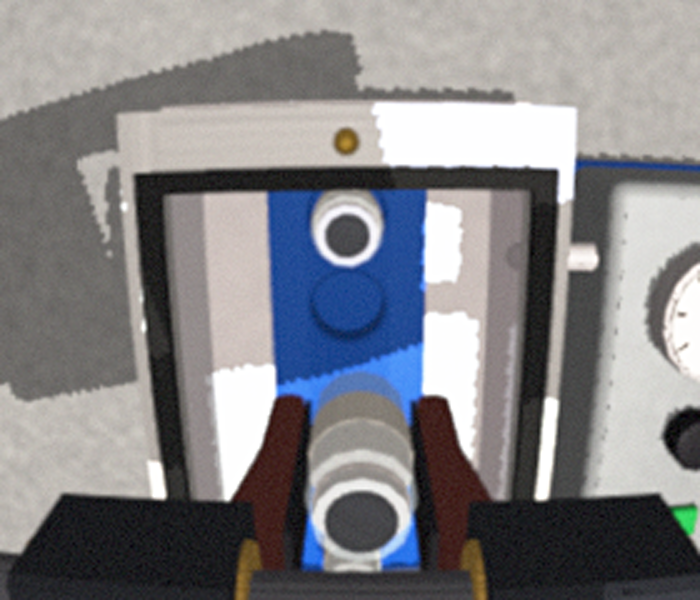

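```bash
python3 - <<'E'
from h import *
I=np.load("w3.npy",allow_pickle=True).item()
U=lambda u,v:((u+.5)/2.5-.5+110,(v+.5)/2.5-.5+60)
P=lambda u,v,z:at(I,U(u,v),z,True)
ph=.199;ey=np.array([-np.sin(ph),np.cos(ph),0])
for n,p,y in(("pocket",P(347,302,26),36),("c",P(347,235,67),72),("pin",P(345,143,88),103),("flL",P(348,104,72),114)):
    print(n,p.round(1),"rim est",(p-y*ey)[:2].round(1))
o=ctrl.get_obs();p=o["ee_pos"];M=R.from_rotvec(o["orientation"]).as_matrix()
c,v=ray(I,U(361,518),True); q=p-18.8*M[:,2]; s=((q-c)@M[:,2])/(v@M[:,2])
print((M.T@(c+v*s-p)).round(1),p)
print("pin by top prediction in w3:",proj(I,np.array([524.4,336.5,88]),True),U(345,143))
E
```

```text
pocket [536.9 277.4  26. ] rim est [544.  242.1]
c [530.7 310.8  67. ] rim est [544.9 240.2]
pin [524.5 341.   88. ] rim est [544.8 240. ]
flL [523.3 351.9  72. ] rim est [545.9 240.2]
[  2.3  -0.5 -18.8] [540.74419698 274.35799692 156.83657046]
pin by top prediction in w3: (np.float64(246.47389334538724), np.float64(122.99861980958741)) (247.7, 116.9)
```

```bash
python3 plan.py 536.8 273.2 75 0.199 1; python3 -m crank '[{"travel":[-0.01,-0.08,0.2],"turn":-0.1},{"travel":[0,0,0.45],"turn":0},{"travel":[0,0,0.45],"turn":0},{"travel":[0,0,0.3],"turn":0},{"travel":[0,0,0.1],"turn":0},{"travel":[0,0,0],"turn":0},{"travel":[0,0,0],"turn":0}]'
python3 plan.py 536.8 273.2 75 0.199 1
```

```text
5.85 [540.7 274.4 156.8] 0.188 tilt [0.0208 0.0011] w 23.4 [-0.5 -0.2 -1.2]
d [ -3.9  -1.2 -81.8] 0.011
[-0.008, -0.082, 1.637] -0.114
t: 6.55
ee_pos: [539.6, 268.0, 79.5]
orientation: [1.986, 2.413, 0.024]
ft_force: [-0.5, -0.8, -0.1]
width: 23.5
6.55 [539.6 268.   79.5] 0.193 tilt [0.0226 0.0012] w 23.5 [-0.5 -0.8 -0.1]
d [-2.8  5.2 -4.5] 0.006
[0.114, -0.035, 0.09] -0.055
```

```bash
python3 -m crank '[{"travel":[0.11,-0.04,0.09],"turn":-0.06},{"travel":[0,0,0],"turn":0},{"travel":[0,0,0],"turn":0}]'
python3 plan.py 536.8 273.2 70 0.199 1
python3 - <<'E'
from h import *
I=imaging.camera_info("wrist");im=imaging.get_image("wrist");cv2.imwrite("pics/w4.png",im)
np.save("w4.npy",I,allow_pickle=True)
cv2.imwrite("pics/w4c.png",cv2.resize(im[60:300,110:390],None,fx=2.5,fy=2.5,interpolation=cv2.INTER_CUBIC))
E
```

```text
t: 6.85
ee_pos: [537.6, 274.0, 76.6]
orientation: [1.977, 2.418, 0.029]
ft_force: [0.6, 0.1, -0.4]
width: 23.5
6.85 [537.6 274.   76.6] 0.2 tilt [0.0257 0.0028] w 23.5 [ 0.6  0.1 -0.4]
d [-0.8 -0.8 -6.6] -0.001
[-0.013, -0.02, 0.132] 0.011
```

View pics/w4c.png

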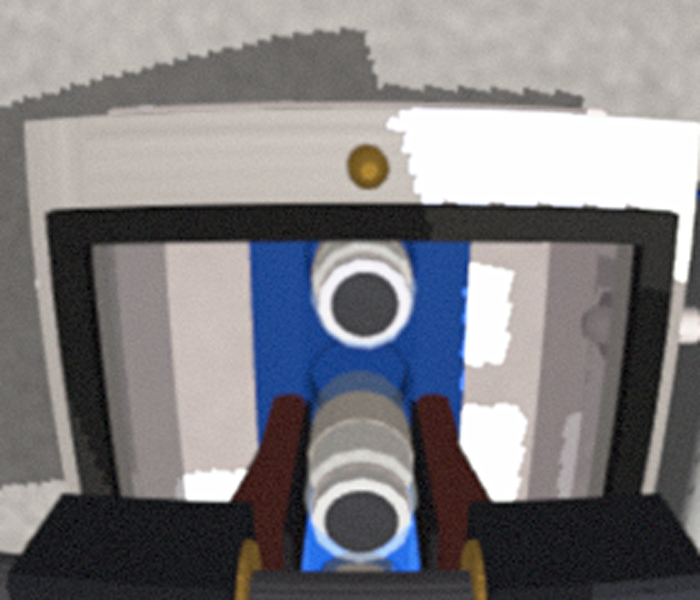

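```bash
python3 - <<'E'
from h import *
I=np.load("w4.npy",allow_pickle=True).item()
U=lambda u,v:((u+.5)/2.5-.5+110,(v+.5)/2.5-.5+60)
P=lambda u,v,z:at(I,U(u,v),z,True)
ph=.199;ey=np.array([-np.sin(ph),np.cos(ph),0])
for n,p,y in(("c",P(364,303,67),72),("pin",P(368,167,88),103),("gask inner",P(364,241,78),91)):
    print(n,p.round(1),"rim est",(p-y*ey)[:2].round(1))
o=ctrl.get_obs();p=o["ee_pos"];M=R.from_rotvec(o["orientation"]).as_matrix()
c,v=ray(I,U(361,518),True); q=p-18.8*M[:,2]; s=((q-c)@M[:,2])/(v@M[:,2])
print((M.T@(c+v*s-p)).round(1),p)
E
```

```text
c [530.6 311.   67. ] rim est [544.8 240.5]
pin [524.4 341.7  88. ] rim est [544.8 240.7]
gask inner [527.1 326.4  78. ] rim est [545.1 237.2]
[  1.7  -0.4 -18.8] [537.55543328 273.98174928  76.53720151]
```

```bash
python3 -m crank '[{"travel":[0,0,0.15],"turn":0},{"travel":[0,0,0.15],"turn":0},{"travel":[0,0,0],"turn":0}]'
python3 plan.py 537.5 274 48.5 0.199 1
```

```text
t: 7.2
ee_pos: [538.3, 274.4, 61.0]
orientation: [1.976, 2.418, 0.03]
ft_force: [0.4, 0.2, -0.1]
width: 23.4
7.2 [538.3 274.4  61. ] 0.2 tilt [0.0268 0.0034] w 23.4 [ 0.4  0.2 -0.1]
d [ -0.8  -0.4 -12.5] -0.001
[-0.005, -0.017, 0.25] 0.014
```

```bash
python3 -m crank '[{"travel":[-0.01,-0.02,0.1],"turn":0},{"travel":[0,0,0.08],"turn":0},{"travel":[0,0,0],"turn":0}]'
python3 plan.py 537.5 274 48.5 0.199 1
```

```text
t: 7.5
ee_pos: [537.3, 273.4, 50.5]
orientation: [1.977, 2.418, 0.029]
ft_force: [-0.0, -0.4, -0.6]
width: 23.3
7.5 [537.3 273.4  50.5] 0.2 tilt [0.0257 0.0028] w 23.3 [-0.  -0.4 -0.6]
d [ 0.2  0.6 -2. ] -0.001
[0.01, 0.007, 0.04] 0.013
```

```bash
python3 -m crank '[{"travel":[0.01,0,0.035],"turn":0},{"travel":[0,0,0],"turn":0}]'
python3 -m crank '[{"travel":[0,0,0],"turn":0},{"travel":[0,0,0],"turn":0},{"travel":[0,0,0],"turn":0}]' -0.1
python3 plan.py 537.5 274 48.5 0.199 1
python3 - <<'E'
from h import *
I=imaging.camera_info("wrist");im=imaging.get_image("wrist");cv2.imwrite("pics/w5.png",im)
cv2.imwrite("pics/w5c.png",cv2.resize(im[60:300,110:390],None,fx=2.5,fy=2.5,interpolation=cv2.INTER_CUBIC))
E
```

```text
t: 7.7
ee_pos: [537.3, 273.9, 48.5]
orientation: [1.977, 2.418, 0.029]
ft_force: [0.9, -0.0, -0.6]
width: 23.6
t: 8.0
ee_pos: [537.6, 274.1, 48.9]
orientation: [1.977, 2.418, 0.03]
ft_force: [0.0, 0.4, -0.2]
width: 39.1
8.0 [537.6 274.1  48.9] 0.2 tilt [0.0263 0.0031] w 39.1 [ 0.   0.4 -0.2]
d [-0.1 -0.1 -0.4] -0.001
[-0.002, -0.002, 0.008] 0.012
```

View pics/w5c.png

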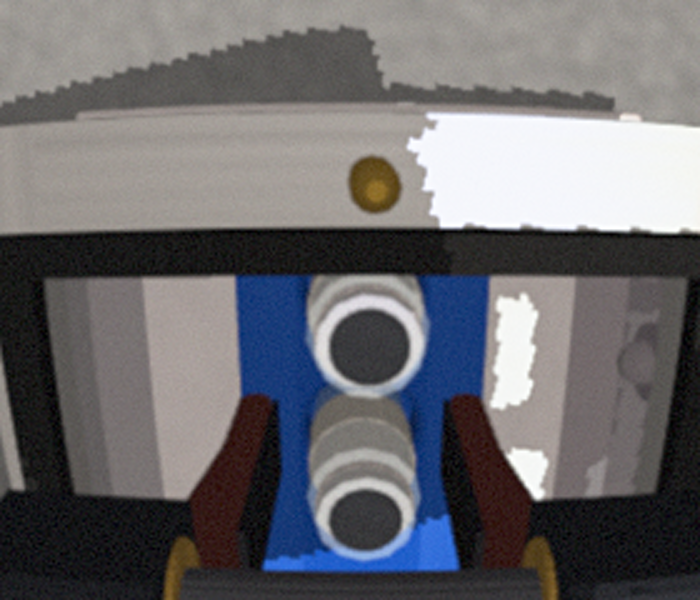

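Vial released and standing (mouth at (364,520) in the crop, in line with loaded vial c). Retreating straight up.

```bash
python3 -m crank '[{"travel":[0,0,-0.2],"turn":0},{"travel":[0,0,-0.4],"turn":0},{"travel":[0,0,-0.7],"turn":0},{"travel":[0,0,-0.8],"turn":0},{"travel":[0,0,-0.5],"turn":0},{"travel":[0,0,-0.2],"turn":0}]'
python3 plan.py 560 -250 190 -0.24 14
python3 - <<'E'
from h import *
I=imaging.camera_info("wrist");im=imaging.get_image("wrist");cv2.imwrite("pics/w6.png",im)
np.save("w6.npy",I,allow_pickle=True)
cv2.imwrite("pics/w6c.png",cv2.resize(im[60:300,110:390],None,fx=2.5,fy=2.5,interpolation=cv2.INTER_CUBIC))
E
```

```text
t: 8.65
ee_pos: [532.6, 273.1, 195.0]
orientation: [1.978, 2.419, 0.025]
ft_force: [-0.1, -0.3, 0.0]
width: 39.7
8.65 [532.6 273.1 195. ] 0.2 tilt [0.0233 0.0017] w 39.7 [-0.1 -0.3  0. ]
d [  27.4 -523.1   -5. ] -0.44
[-0.74, -0.11, 0.007] 0.314
[-0.743, -0.087, 0.007] 0.314
[-0.746, -0.064, 0.007] 0.314
[-0.747, -0.04, 0.007] 0.314
[-0.748, -0.017, 0.007] 0.314
[-0.748, 0.007, 0.007] 0.314
[-0.748, 0.03, 0.007] 0.314
[-0.746, 0.054, 0.007] 0.314
[-0.744, 0.077, 0.007] 0.314
[-0.742, 0.101, 0.007] 0.314
[-0.738, 0.124, 0.007] 0.314
[-0.734, 0.147, 0.007] 0.314
[-0.729, 0.17, 0.007] 0.314
[-0.723, 0.193, 0.007] 0.314
```

View pics/w6c.png

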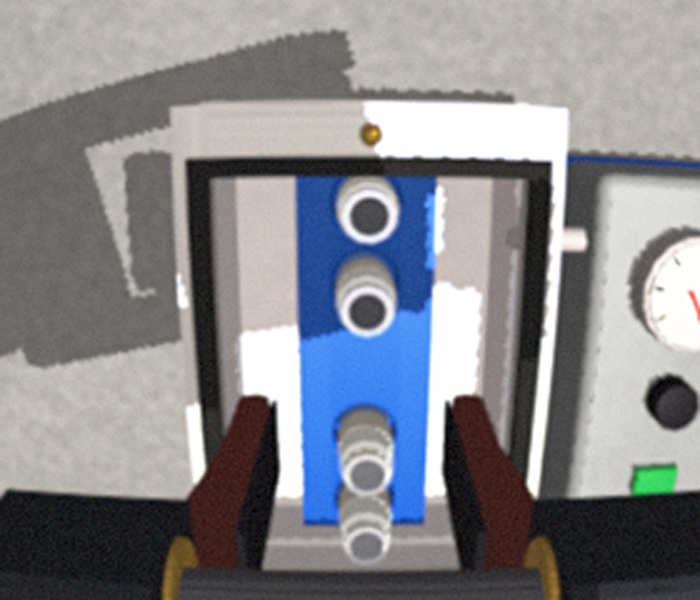

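```bash
python3 -m crank '[{"travel":[-0.4,-0.06,0],"turn":0.2},{"travel":[-0.7,-0.08,0],"turn":0.32},{"travel":[-0.75,-0.06,0],"turn":0.32},{"travel":[-0.75,-0.04,0],"turn":0.32},{"travel":[-0.75,-0.02,0],"turn":0.32},{"travel":[-0.75,0,0],"turn":0.32},{"travel":[-0.75,0.03,0],"turn":0.32},{"travel":[-0.75,0.05,0],"turn":0.32},{"travel":[-0.75,0.08,0],"turn":0.32},{"travel":[-0.75,0.1,0],"turn":0.32},{"travel":[-0.75,0.12,0],"turn":0.32},{"travel":[-0.75,0.15,0],"turn":0.32},{"travel":[-0.7,0.17,0],"turn":0.32},{"travel":[-0.5,0.15,0],"turn":0.3},{"travel":[-0.25,0.05,0],"turn":0.1},{"travel":[0,0,0],"turn":0},{"travel":[0,0,0],"turn":0}]' 0.36
python3 plan.py 556 -234 190 -0.24 1
python3 - <<'E'
from h import *
I=imaging.camera_info("wrist");im=imaging.get_image("wrist");cv2.imwrite("pics/w7.png",im)
np.save("w7.npy",I,allow_pickle=True)
cv2.imwrite("pics/w7c.png",cv2.resize(im[60:300,110:390],None,fx=2.5,fy=2.5,interpolation=cv2.INTER_CUBIC))
E
```

```text
t: 10.4
ee_pos: [551.3, -250.4, 177.9]
orientation: [-2.487, -1.914, -0.013]
ft_force: [-0.3, -0.4, -0.4]
width: 59.9
10.4 [ 551.3 -250.4  177.9] -0.259 tilt [0.0043 0.008 ] w 59.9 [-0.3 -0.4 -0.4]
d [ 4.7 16.4 12.1] 0.019
[0.341, 0.006, -0.242] -0.19
```

View pics/w7c.png

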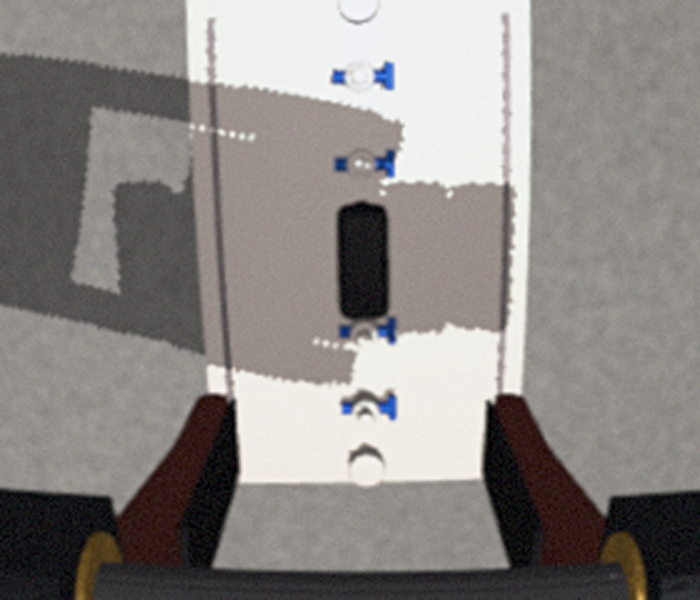

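```bash
python3 - <<'E'
from h import *
I=np.load("w7.npy",allow_pickle=True).item()
U=lambda u,v:((u+.5)/2.5-.5+110,(v+.5)/2.5-.5+60)
P=lambda u,v,z:at(I,U(u,v),z,True)
print("handle ends",P(362,208,50),P(363,316,50),"mid",(P(362,208,50)+P(363,316,50))/2)
print("sides",P(340,260,50),P(387,260,50))
t=[P(360,76,32),P(361,163,32),P(364,332,32),P(366,407,32)]
print("taps",np.round(t,1),np.mean(t,0)); d=t[0]-t[3];print("ang",np.arctan2(d[1],d[0])-np.pi/2,np.linalg.norm(d))
# edges of the cover at z=10: left edge & right edge points
l=[P(187,20,10),P(205,350,10)];r=[P(530,20,10),P(523,350,10)]
for a in(l,r):
  d=a[0]-a[1];print(a,np.arctan2(d[1],d[0])-np.pi/2)
E
```

```text
handle ends [ 561.40936455 -210.55334515   50.        ] [ 551.10712963 -250.84550989   50.        ] mid [ 556.25824709 -230.69942752   50.        ]
sides [ 548.38287894 -227.46098264   50.        ] [ 565.41864946 -231.99459398   50.        ]
taps [[ 573.4 -162.7   32. ]
 [ 565.  -195.7   32. ]
 [ 548.5 -262.7   32. ]
 [ 540.7 -295.3   32. ]] [ 556.9031699  -229.10981436   32.        ]
ang -0.24147043880475727 136.61772176155958
[array([ 510.15201008, -118.16662901,   10.        ]), array([ 475.24379114, -259.40064065,   10.        ])] -0.24230941687668528
[array([ 649.18000624, -155.23540501,   10.        ]), array([ 614.12705876, -296.4420182 ,   10.        ])] -0.2433202924864457
```

```bash
python3 plan.py 556.6 -231.8 80 -0.242 1; python3 -m crank '[{"travel":[0.2,0,0.2],"turn":-0.17},{"travel":[0.18,0.01,0.5],"turn":0},{"travel":[0,0,0.6],"turn":0},{"travel":[0,0,0.4],"turn":0},{"travel":[0,0,0.1],"turn":0},{"travel":[0,0,0],"turn":0},{"travel":[0,0,0],"turn":0}]'
python3 plan.py 556.6 -231.8 38 -0.242 1
```

```text
10.45 [ 551.3 -250.1  177.9] -0.258 tilt [0.0041 0.0079] w 59.7 [-0.2  0.2 -0.5]
d [  5.3  18.3 -97.9] 0.016
[0.38, 0.009, 1.958] -0.164
t: 11.15
ee_pos: [558.4, -219.4, 84.4]
orientation: [-2.454, -1.954, -0.014]
ft_force: [-0.7, -0.5, -0.4]
width: 59.9
11.15 [ 558.4 -219.4   84.4] -0.226 tilt [0.0045 0.0092] w 59.9 [-0.7 -0.5 -0.4]
d [ -1.8 -12.4 -46.4] -0.016
[-0.251, 0.021, 0.929] 0.163
```

```bash
python3 -m crank '[{"travel":[-0.22,0.02,0],"turn":0.13},{"travel":[0,0,0],"turn":0},{"travel":[0,0,0],"turn":0}]'
python3 plan.py 556.6 -231.8 38 -0.242 1
python3 - <<'E'
from h import *
I=imaging.camera_info("wrist");im=imaging.get_image("wrist");cv2.imwrite("pics/w8.png",im)
np.save("w8.npy",I,allow_pickle=True)
cv2.imwrite("pics/w8c.png",cv2.resize(im[60:300,110:390],None,fx=2.5,fy=2.5,interpolation=cv2.INTER_CUBIC))
E
```

```text
t: 11.45
ee_pos: [558.4, -231.6, 87.0]
orientation: [-2.47, -1.94, -0.018]
ft_force: [-0.4, 0.3, -0.1]
width: 59.8
11.45 [ 558.4 -231.6   87. ] -0.239 tilt [0.0085 0.0074] w 59.8 [-0.4  0.3 -0.1]
d [ -1.8  -0.2 -49. ] -0.003
[-0.012, -0.034, 0.98] 0.029
```

View pics/w8c.png

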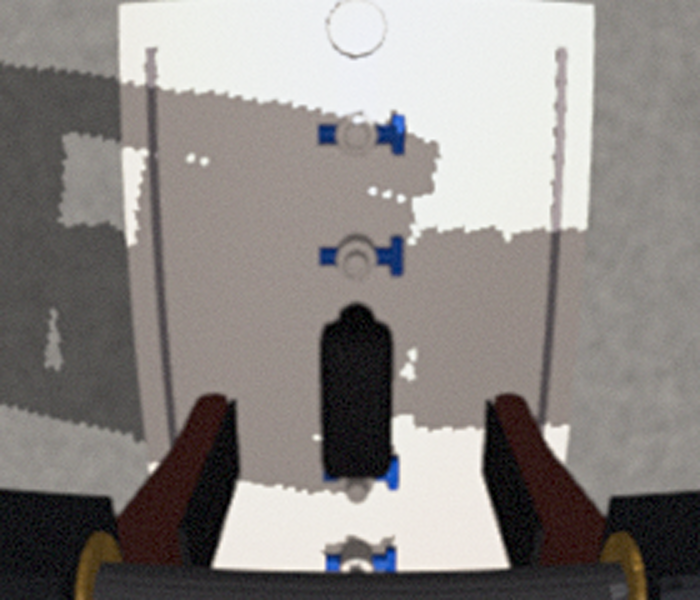

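```bash
python3 - <<'E'
from h import *
I=np.load("w8.npy",allow_pickle=True).item()
U=lambda u,v:((u+.5)/2.5-.5+110,(v+.5)/2.5-.5+60)
P=lambda u,v,z:at(I,U(u,v),z,True)
a,b=P(356,322,50),P(356,478,50);print(a,b,(a+b)/2,np.linalg.norm(a-b))
t=[P(356,135,32),P(356,265,32)]
d=(t[0]-t[1]);print(t,np.linalg.norm(d))
e=np.array([np.sin(.242),np.cos(.242),0])
print(t[0]-72*e,t[1]-36*e)
print("edge", P(356,4,10)-114*e)
E
```

```text
[ 562.18116401 -207.08220498   50.        ] [ 551.32837485 -250.98435802   50.        ] [ 556.75476943 -229.0332815    50.        ] 45.22368930446342
[array([ 573.31934033, -161.847534  ,   32.        ]), array([ 564.79939537, -196.46867331,   32.        ])] 35.654070580534814
[ 556.06491288 -231.74949917   32.        ] [ 556.17218165 -231.41965589   32.        ]
edge [ 555.13511225 -235.2819491    10.        ]
```

```bash
python3 -m crank '[{"travel":[-0.01,-0.03,0.2],"turn":0.03},{"travel":[0,0,0.4],"turn":0},{"travel":[0,0,0.28],"turn":0},{"travel":[0,0,0.05],"turn":0},{"travel":[0,0,0],"turn":0}]'
python3 plan.py 556.6 -231.8 38 -0.242 1
```

```text
t: 12.0
ee_pos: [557.3, -232.2, 38.5]
orientation: [2.474, 1.934, 0.019]
ft_force: [-0.1, 0.3, 0.5]
width: 59.5
12.0 [ 557.3 -232.2   38.5] -0.244 tilt [0.0103 0.0066] w 59.5 [-0.1  0.3  0.5]
d [-0.7  0.4 -0.5] 0.002
[0.005, -0.016, 0.01] -0.017
```

```bash
python3 -m crank '[{"travel":[0,-0.01,0],"turn":0},{"travel":[0,0,0],"turn":0},{"travel":[0,0,0],"turn":0},{"travel":[0,0,0],"turn":0},{"travel":[0,0,0],"turn":0}]' -1
python3 plan.py 556.6 -231.8 38 -0.242 1
```

```text
t: 12.5
ee_pos: [557.8, -232.5, 40.1]
orientation: [2.472, 1.933, 0.021]
ft_force: [0.2, 0.7, 0.4]
width: 23.3
12.5 [ 557.8 -232.5   40.1] -0.244 tilt [0.0124 0.0056] w 23.3 [0.2 0.7 0.4]
d [-1.2  0.7 -2.1] 0.002
[0.007, -0.026, 0.042] -0.017
```

```bash
python3 -m crank '[{"travel":[0,0,0],"turn":0},{"travel":[0,0,0],"turn":0}]' 
python3 plan.py 556.6 -231.8 38 -0.242 1
```

```text
t: 12.7
ee_pos: [557.7, -232.5, 40.2]
orientation: [2.472, 1.933, 0.021]
ft_force: [1.3, 1.3, -2.0]
width: 19.9
12.7 [ 557.7 -232.5   40.2] -0.243 tilt [0.0124 0.0055] w 19.9 [ 1.3  1.3 -2. ]
d [-1.1  0.7 -2.2] 0.001
[0.008, -0.025, 0.044] -0.014
```

```bash
python3 -m crank '[{"travel":[0,0,-0.1],"turn":0},{"travel":[0,0,-0.3],"turn":0},{"travel":[0,0,-0.5],"turn":0},{"travel":[0,0,-0.6],"turn":0},{"travel":[0,0,-0.5],"turn":0},{"travel":[0,0,-0.3],"turn":0},{"travel":[0,0,-0.1],"turn":0},{"travel":[0,0,0],"turn":0}]' 
python3 plan.py 546 225 165 0.199 14
```

```text
t: 13.5
ee_pos: [552.8, -231.7, 166.5]
orientation: [-2.473, -1.933, -0.016]
ft_force: [0.4, 0.1, -6.0]
width: 19.7
13.5 [ 552.8 -231.7  166.5] -0.244 tilt [0.0059 0.0085] w 19.7 [ 0.4  0.1 -6. ]
d [ -6.8 456.7  -1.5] 0.443
[0.631, -0.167, 0.002] -0.316
[0.636, -0.147, 0.002] -0.316
[0.64, -0.127, 0.002] -0.316
[0.644, -0.106, 0.002] -0.316
[0.647, -0.086, 0.002] -0.316
[0.649, -0.066, 0.002] -0.316
[0.651, -0.045, 0.002] -0.316
[0.652, -0.024, 0.002] -0.316
[0.652, -0.004, 0.002] -0.316
[0.652, 0.017, 0.002] -0.316
[0.651, 0.038, 0.002] -0.316
[0.65, 0.058, 0.002] -0.316
[0.648, 0.079, 0.002] -0.316
[0.645, 0.099, 0.002] -0.316
```

```bash
python3 -m crank '[{"travel":[0.2,-0.05,0],"turn":-0.1},{"travel":[0.4,-0.1,0],"turn":-0.2},{"travel":[0.5,-0.11,0],"turn":-0.26},{"travel":[0.54,-0.1,0],"turn":-0.26},{"travel":[0.54,-0.1,0],"turn":-0.26},{"travel":[0.54,-0.08,0],"turn":-0.26},{"travel":[0.54,-0.06,0],"turn":-0.26},{"travel":[0.54,-0.05,0],"turn":-0.26},{"travel":[0.54,-0.03,0],"turn":-0.26},{"travel":[0.54,-0.01,0],"turn":-0.26},{"travel":[0.54,0,0],"turn":-0.26},{"travel":[0.54,0.02,0],"turn":-0.26},{"travel":[0.54,0.03,0],"turn":-0.26},{"travel":[0.54,0.05,0],"turn":-0.26},{"travel":[0.54,0.06,0],"turn":-0.26},{"travel":[0.54,0.07,0],"turn":-0.26},{"travel":[0.45,0.06,0],"turn":-0.2},{"travel":[0.3,0.04,0],"turn":-0.15},{"travel":[0.1,0,0],"turn":-0.05},{"travel":[0,0,0],"turn":0}]' 
python3 plan.py 545.2 239 150 0.199 1
```

```text
t: 15.5
ee_pos: [525.7, 248.2, 149.6]
orientation: [-1.946, -2.423, 0.025]
ft_force: [0.7, -0.4, -5.8]
width: 19.6
15.5 [525.7 248.2 149.6] 0.218 tilt [-0.0361  0.0083] w 19.6 [ 0.7 -0.4 -5.8]
d [19.5 -9.2  0.4] -0.019
[-0.264, 0.341, -0.008] 0.186
```

```bash
python3 -m crank '[{"travel":[0,0,0],"turn":0},{"travel":[0,0,0],"turn":0},{"travel":[0,0,0],"turn":0}]'; python3 plan.py 545.2 239 150 0.199 1
python3 -m crank '[{"travel":[-0.13,0.17,-0.1],"turn":0.1},{"travel":[0,0,0],"turn":0}]' 
python3 plan.py 545.2 239 150 0.199 1
```

```text
t: 15.8
ee_pos: [525.2, 245.8, 148.9]
orientation: [-1.949, -2.421, 0.028]
ft_force: [0.0, 0.0, -4.9]
width: 19.9
15.8 [525.2 245.8 148.9] 0.216 tilt [-0.0377  0.007 ] w 19.9 [ 0.   0.  -4.9]
d [20.  -6.8  1.1] -0.017
[-0.219, 0.361, -0.021] 0.165
t: 16.0
ee_pos: [536.3, 239.9, 154.2]
orientation: [-1.964, -2.409, 0.028]
ft_force: [0.0, -0.0, -5.3]
width: 19.6
16.0 [536.3 239.9 154.2] 0.203 tilt [-0.037  0.007] w 19.6 [ 0.  -0.  -5.3]
d [ 8.9 -0.9 -4.2] -0.004
[-0.053, 0.17, 0.083] 0.043
```

```bash
python3 -m crank '[{"travel":[-0.03,0.14,0],"turn":0.04},{"travel":[0,0,0],"turn":0},{"travel":[0,0,0],"turn":0}]'; python3 plan.py 545.2 239 150 0.199 1
python3 - <<'E'
from h import *
for n in("wrist","side"):
    I=imaging.camera_info(n);im=imaging.get_image(n);cv2.imwrite(f"pics/{n}9.png",im);np.save(n+"9.npy",I,allow_pickle=True)
im=cv2.imread("pics/wrist9.png");cv2.imwrite("pics/w9c.png",cv2.resize(im[60:300,110:390],None,fx=2.5,fy=2.5,interpolation=cv2.INTER_CUBIC))
im=cv2.imread("pics/side9.png");cv2.imwrite("pics/s9c.png",cv2.resize(im[150:320,130:320],None,fx=3.5,fy=3.5,interpolation=cv2.INTER_CUBIC))
E
```

```text
t: 16.3
ee_pos: [545.1, 238.9, 154.3]
orientation: [-1.972, -2.403, 0.027]
ft_force: [-0.2, 0.6, -5.9]
width: 19.8
16.3 [545.1 238.9 154.3] 0.197 tilt [-0.0363  0.0073] w 19.8 [-0.2  0.6 -5.9]
d [ 0.1  0.1 -4.3] 0.002
[0.001, 0.003, 0.085] -0.02
```

View pics/w9c.png

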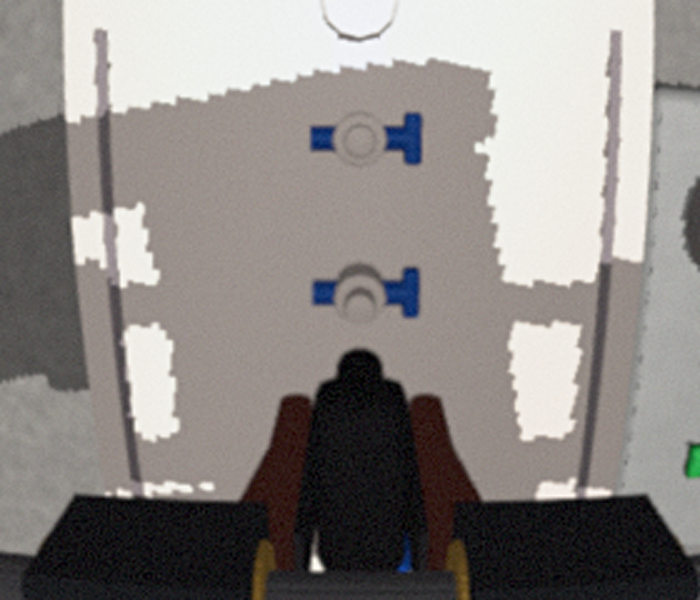

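View pics/s9c.png

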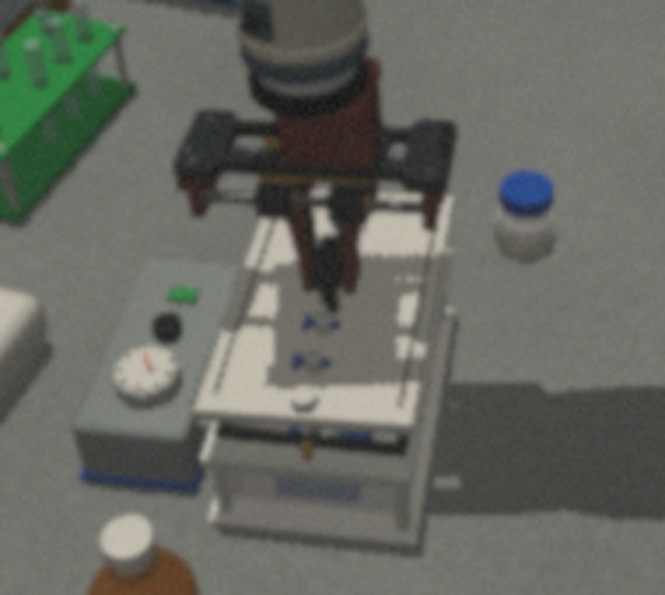

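```bash
python3 - <<'E'
from h import *
from plan import tool
I=np.load("wrist9.npy",allow_pickle=True).item();S=np.load("side9.npy",allow_pickle=True).item()
p,f,o,M=tool();print(p)
U=lambda u,v:((u+.5)/2.5-.5+110,(v+.5)/2.5-.5+60)
for uv,h in(((359,299),32),((360,141),32)):
    c,v=ray(I,U(*uv),True);q=p+(40.2-h)*M[:,2];s=((q-c)@M[:,2])/(v@M[:,2]);print("tap tool",(M.T@(c+v*s-p)).round(1))
US=lambda u,v:((u+.5)/3.5-.5+130,(v+.5)/3.5-.5+150)
V=lambda P:((proj(S,np.array(P))[0]+.5-130)*3.5-.5,(proj(S,np.array(P))[1]+.5-150)*3.5-.5)
ph=.199;ex=np.array([np.cos(ph),np.sin(ph),0]);ey=np.array([-ex[1],ex[0],0])
for rim in((544.5,238.5,72),(544.5,240.4,72),(544.5,236.5,72)):
    r=np.array(rim);print("flange c",np.round([V(r+sx*72*ex+114*ey) for sx in(1,-1)]+[V(r+103*ey+[0,0,16])],0).tolist())
cu=p+40.2*M[:,2]
print("cover under", np.round([V(cu+sx*72*M[:,1]+114*M[:,0]-k*M[:,2]) for k in(0,10) for sx in(1,-1)],0).tolist())
E
```

```text
[545.02302057 239.13391405 154.32357142]
tap tool [38.8 -0.8  8.2]
tap tool [72.2 -0.5  8.2]
flange c [[202.0, 459.0], [413.0, 480.0], [308.0, 441.0]]
flange c [[201.0, 461.0], [412.0, 482.0], [307.0, 443.0]]
flange c [[203.0, 457.0], [414.0, 477.0], [309.0, 439.0]]
cover under [[195.0, 420.0], [412.0, 436.0], [193.0, 410.0], [411.0, 426.0]]
```

```bash
python3 - <<'E'
import cv2
im=cv2.imread("pics/side9.png");cv2.imwrite("pics/s9d.png",cv2.resize(im[250:310,180:260],None,fx=9,fy=9,interpolation=cv2.INTER_CUBIC))
E
```

```text
(no output)
```

View pics/s9d.png

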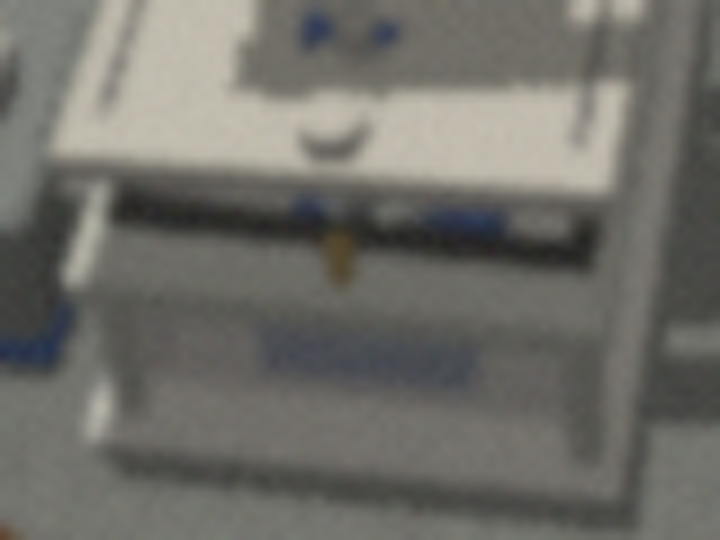

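```bash
python3 -m crank '[{"travel":[0,0.03,0.1],"turn":-0.02},{"travel":[0,0,0.2],"turn":0},{"travel":[0,0,0.1],"turn":0},{"travel":[0,0,0],"turn":0},{"travel":[0,0,0],"turn":0}]'; python3 plan.py 546.7 238.7 131 0.199 1
```

```text
t: 16.9
ee_pos: [544.6, 239.7, 131.5]
orientation: [-1.967, -2.406, 0.03]
ft_force: [-0.2, -0.6, -5.7]
width: 19.8
16.9 [544.6 239.7 131.5] 0.2 tilt [-0.0382  0.0066] w 19.8 [-0.2 -0.6 -5.7]
d [ 2.1 -1.  -0.5] -0.001
[-0.028, 0.038, 0.009] 0.014
```

```bash
python3 -m crank '[{"travel":[-0.025,0.045,0.02],"turn":0},{"travel":[0,0.005,0.06],"turn":0},{"travel":[0,0.005,0.05],"turn":0},{"travel":[0,0,0],"turn":0}]'; python3 plan.py 546.7 238.7 128 0.199 1
```

```text
t: 17.3
ee_pos: [547.8, 239.2, 124.6]
orientation: [-1.967, -2.406, 0.028]
ft_force: [-0.4, -0.4, -5.5]
width: 19.8
17.3 [547.8 239.2 124.6] 0.2 tilt [-0.0374  0.0069] w 19.8 [-0.4 -0.4 -5.5]
d [-1.1 -0.5  3.4] -0.001
[-0.005, -0.025, -0.067] 0.014
```

```bash
python3 -m crank '[{"travel":[0,-0.01,0.06],"turn":0},{"travel":[0,0,0.05],"turn":0},{"travel":[0,0,0],"turn":0}]'; python3 plan.py 546.3 238.7 118 0.199 1
```

```text
t: 17.6
ee_pos: [547.5, 239.4, 119.5]
orientation: [-1.967, -2.407, 0.027]
ft_force: [-1.4, -0.8, -1.9]
width: 19.9
17.6 [547.5 239.4 119.5] 0.201 tilt [-0.0363  0.0074] w 19.9 [-1.4 -0.8 -1.9]
d [-1.2 -0.7 -1.5] -0.002
[-0.009, -0.026, 0.03] 0.016
```

```bash
python3 -m crank '[{"travel":[0,-0.01,0.06],"turn":0},{"travel":[0,0,0.06],"turn":0},{"travel":[0,0,0.06],"turn":0}]'; python3 plan.py 546.3 238.7 113 0.199 1
```

```text
t: 17.9
ee_pos: [546.1, 239.3, 113.5]
orientation: [-1.967, -2.407, 0.028]
ft_force: [-12.9, -5.3, 33.4]
width: 19.9
17.9 [546.1 239.3 113.5] 0.201 tilt [-0.0369  0.0072] w 19.9 [-12.9  -5.3  33.4]
d [ 0.2 -0.6 -0.5] -0.002
[-0.012, 0.001, 0.01] 0.019
```

```bash
python3 -m crank '[{"travel":[0,0,0.02],"turn":0},{"travel":[0,0,0.02],"turn":0}]'; python3 plan.py 546.3 238.7 113 0.199 1
python3 - <<'E'
from h import *
for n in("wrist","side"):
    I=imaging.camera_info(n);im=imaging.get_image(n);cv2.imwrite(f"pics/{n}10.png",im);np.save(n+"10.npy",I,allow_pickle=True)
im=cv2.imread("pics/side10.png");cv2.imwrite("pics/s10c.png",cv2.resize(im[170:310,170:280],None,fx=4.2,fy=4.2,interpolation=cv2.INTER_CUBIC))
E
python3 plan.py 546.3 238.7 113 0.199 1
```

```text
t: 18.1
ee_pos: [546.0, 239.3, 114.2]
orientation: [-1.967, -2.408, 0.027]
ft_force: [-4.9, -2.0, 7.6]
width: 20.0
18.1 [546.  239.3 114.2] 0.201 tilt [-0.0361  0.0074] w 20.0 [-4.9 -2.   7.6]
d [ 0.3 -0.6 -1.2] -0.002
[-0.012, 0.003, 0.025] 0.023
18.2 [546.  239.2 114.1] 0.201 tilt [-0.0362  0.0074] w 19.7 [-4.6 -3.2  8.2]
d [ 0.3 -0.5 -1.1] -0.002
[-0.012, 0.003, 0.023] 0.022
```

View pics/wrist10.png

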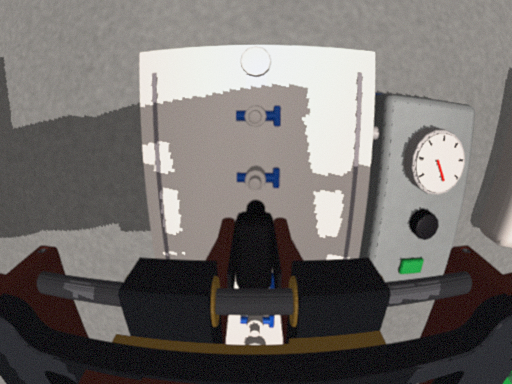

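View pics/s10c.png

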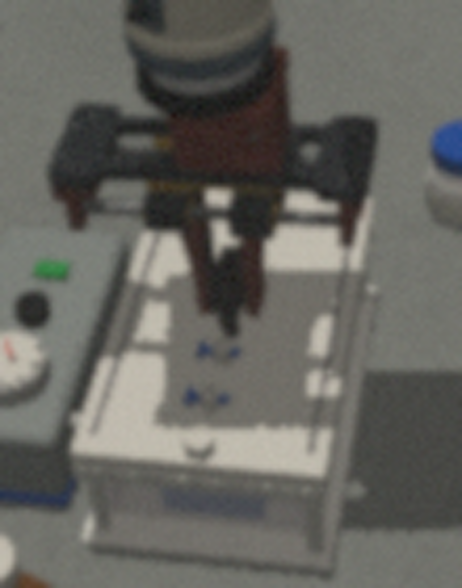

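```bash
python3 - <<'E'
import cv2,numpy as np
a=cv2.imread("pics/wrist9.png");b=cv2.imread("pics/wrist10.png")
A=a[40:320,120:400];B=b[40:320,120:400]
v=np.hstack([A,B]);cv2.imwrite("pics/cmp.png",cv2.resize(v,None,fx=1.42,fy=1.42,interpolation=cv2.INTER_CUBIC))
ga,gb=[cv2.cvtColor(x,cv2.COLOR_BGR2GRAY) for x in(a,b)]
def m(n,x0,x1,y0,y1):
    t=ga[y0:y1,x0:x1];s=gb[y0-15:y1+15,x0-15:x1+15];r=cv2.matchTemplate(s,t,cv2.TM_CCOEFF_NORMED);_,q,_,l=cv2.minMaxLoc(r)
    x,y=l
    f=lambda p,c,n:(p-n)/(2*(p-2*c+n))if 0 else .5*(p-n)/(p-2*c+n)
    dx=f(r[y,x-1],r[y,x],r[y,x+1]);dy=f(r[y-1,x],r[y,x],r[y+1,x]);print(n,round(x+dx-15,2),round(y+dy-15,2),round(q,2))
m("tap1",230,285,165,195);m("tap2",230,285,103,130);m("boss",235,272,58,80)
m("Lgroove",142,162,60,100);m("Rgroove",348,368,60,100);m("Ledge low",140,160,170,210);m("handle end",240,266,198,222)
m("Lgroove2",152,168,200,240);m("Rgroove2",345,360,200,240)
E
```

```text
tap1 1.66 0.55 0.97
tap2 1.8 0.44 0.98
boss 2.29 0.31 0.88
Lgroove 3.91 0.96 0.93
Rgroove 3.39 -0.23 0.91
Ledge low 2.79 -1.45 0.89
handle end 1.82 0.53 0.98
Lgroove2 2.33 -1.34 0.96
Rgroove2 4.82 -14.51 0.97
```

View pics/cmp.png

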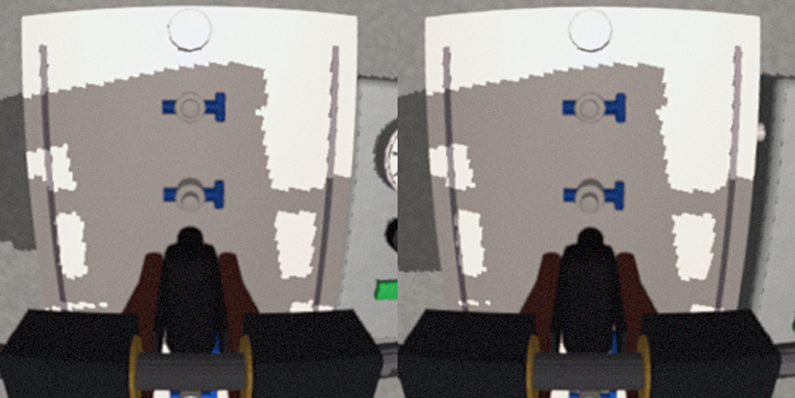

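```bash
python3 -m crank '[{"travel":[0,0,0.04],"turn":0},{"travel":[0,0,0.05],"turn":0},{"travel":[0,0,0.05],"turn":0},{"travel":[0,0,0.05],"turn":0}]'; python3 plan.py 546.3 238.7 113 0.199 1
python3 - <<'E'
from h import *
for i in range(3):
    im=imaging.get_image("wrist")
    o=ctrl.get_obs();print(o["t"],o["ee_pos"].round(2),o["ft_force"].round(1),o["width"],o["moment"].round(2))
cv2.imwrite("pics/w11.png",im)
im=imaging.get_image("top");cv2.imwrite("pics/t11.png",cv2.resize(im,None,fx=1.5,fy=1.5))
E
```

```text
t: 18.6
ee_pos: [546.0, 239.3, 113.6]
orientation: [-1.967, -2.409, 0.024]
ft_force: [-8.6, -4.2, 19.6]
width: 19.9
18.6 [546.  239.3 113.6] 0.202 tilt [-0.0343  0.0081] w 19.9 [-8.6 -4.2 19.6]
d [ 0.3 -0.6 -0.6] -0.003
[-0.012, 0.003, 0.012] 0.028
18.65 [546.04 239.27 113.59] [-8.4 -4.5 20.4] 19.79859947082062 [-0.63  1.18  0.05]
18.7 [546.07 239.26 113.63] [-8.3 -4.  21.4] 20.04039099313723 [-0.69  1.14  0.07]
18.75 [546.06 239.27 113.6 ] [-8.9 -3.3 20.3] 19.83499932180551 [-0.63  1.18  0.07]
```

View pics/t11.png

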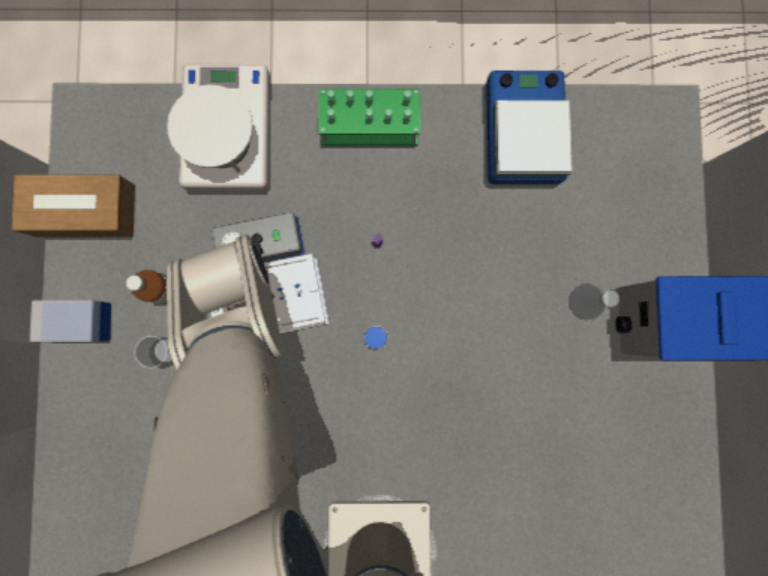

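View pics/w11.png

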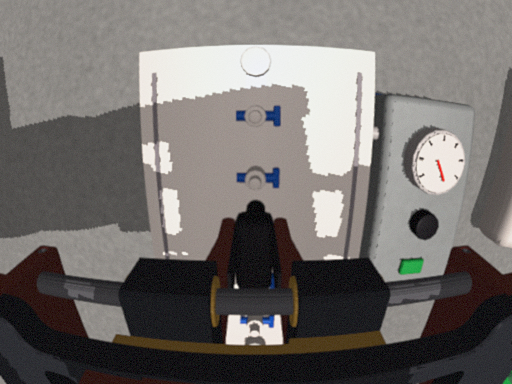

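```bash
python3 -m crank '[{"travel":[0,-0.01,0.07],"turn":0},{"travel":[0,-0.01,0.07],"turn":0},{"travel":[0,-0.01,0.07],"turn":0}]'
python3 - <<'E'
from h import *
for i in range(6):
    im=imaging.get_image("wrist")
    o=ctrl.get_obs();print(o["t"],o["ee_pos"].round(2),o["ft_force"].round(1),round(o["width"],1),o["moment"].round(2),abs(o["qvel"]).max().round(4))
print(R.from_rotvec(o["orientation"]).as_matrix()[:2,2])
cv2.imwrite("pics/w12.png",im)
a=cv2.cvtColor(cv2.imread("pics/wrist10.png"),6);b=cv2.cvtColor(im,6)
print("diff vs w10",cv2.absdiff(a,b)[50:200,140:370].mean())
E
```

```text
t: 19.1
ee_pos: [546.1, 239.3, 113.5]
orientation: [-1.968, -2.412, 0.017]
ft_force: [-9.5, -4.8, 27.3]
width: 20.0
19.15 [546.06 239.28 113.56] [-10.   -5.3  27.6] 20.0 [-0.86  1.5   0.04] 0.0023
19.2 [546.06 239.26 113.55] [-9.  -4.9 28.4] 20.1 [-0.88  1.54  0.08] 0.0023
19.25 [546.05 239.28 113.54] [-9.9 -5.6 27.1] 19.7 [-0.87  1.51  0.05] 0.0019
19.3 [546.05 239.26 113.53] [-9.4 -4.9 27.3] 19.9 [-0.94  1.54 -0.01] 0.0018
19.35 [546.09 239.27 113.56] [-9.5 -5.5 27.8] 20.0 [-0.91  1.48 -0.05] 0.0019
19.4 [546.06 239.29 113.55] [-9.1 -4.5 28.1] 19.9 [-0.91  1.51  0.05] 0.0018
[-0.02942743  0.00958695]
diff vs w10 4.22440579710145
```

```bash
python3 -c "
from workcell import workorder
print(workorder.close_job())"
```

```text
the job is handed in; nothing more can be done
None
```

I put the spare vial in the empty pocket, fitted the cover over both pins, and handed the job in at t ≈ 19.4 s with the arm still pressing the cover down. The hand-in gave no verdict.

**Vial:** It went in without resistance, and I let it go. The picture afterwards showed all four vials upright in the rack. The cover hides them now, so I could not check them again at the end.

**Cover and gasket:** The underside passed below the height of the pin tips with no contact force, so both pins were in their holes. The underside sits about 74 mm above the bench, which is the fully squeezed height. Raising the push from 8 to 28 N lowered the tool only about 0.6 mm; the gasket's springiness alone would have given about 5 mm, so I take the gasket to be on its stop. I could not read the squeeze directly. Over the last 0.25 s the push held at 27–28 N with nothing moving.

**Bench:** The last top view showed the jar, bottle, beaker, flask and purple look-alike still standing where they were.

**What disagreed:**
- **Position:** The top and wrist cameras differed by about 3–4 mm in y on the station. I worked from relative measurements, and a side view agreed within about 1–2 mm.
- **Tilt:** The tool was still tilted about 0.03 rad at the end. Comparing wrist pictures before and after seating, the cover had turned level in the grip, though I did not measure its tilt directly.
- **Side load:** About 10 N of sideways force on the pins remained.

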